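# Put the lids back on the kitchen storage containers

### The arm

A 7-joint arm with a two-finger parallel gripper is mounted at the origin on the work surface. World frame = base frame: x ahead of the robot, y to its left, z up, the work surface at z = 0. Lengths are in m, angles in rad, forces in N, time in s.
With the tool pointing down it reaches from about 0.4 to 0.875 m from the base axis. Payload 19.3 kg.
Tool frame: the origin (TCP) lies at the very end of the fingers, on their centre line; the grasp point (between the pads) lies 19 mm behind it; z points along the fingers, y is the line along which they close (so a half turn about z gives the same grasp; the last joint's range is limited). The gripper opens to 85 mm and grips with 20 to 120 N. Pads are 22 mm wide; open, the fingers measure 114 mm over their backs; the gripper's body (76 mm by 85 mm) begins 54 mm behind the grasp point. The pads swing forward as they close: fully open they stand 13 mm farther back than shut.
Start: joints at [-1.226, 0.521, -0.036, 1.599, 0.021, 1.021, -0.113], TCP at [0.252, 0.572, 0.231] pointing down, gripper open.
Joint ranges: [-2.91, 2.91], [-0.3, 2.13], [-1.5, 1.42], [0.17, 2.43], [-1.26, 4.41], [0.16, 1.93], [-2.52, 2.52]. Speed limits (rad/s): [1.89, 1.89, 2.39, 2.39, 3.01, 3.01, 3.01].

### API

Orientations are given as [roll, pitch, yaw] about the fixed x, y, z axes, in that order (R = Rz(yaw) Ry(pitch) Rx(roll)).
In Python, from workcell import bot gives the robot as it stands.
- The arm moves only by the tool carry_out, never from a script. Its argument "rows" is a list that holds one entry, the list of rows, each a list of 4 numbers: the shift along the tool's x, y, z in m, then the turn about the tool's z in degrees. In form: [[[x, y, z, twist], ...]]. A call has 1 to 12 rows; each row is the pose to reach, as a shift and turn from the pose commanded when the call began, along the tool's axes at that moment; what a row does not reach only later rows make up. A row lasts 1/12 s, in which the tool goes at most 41.7 mm and 7.16 degrees, less where a joint would pass 70% of its speed; a pose out of reach is approached as far as the arm can. A call with a gripper value outside its range is refused whole. "grip" is the finger opening in m, from 0 to 0.0854, set as the call begins (left out, the last holds). The fingers move at their own pace and stop on an object; "grip_force" is the grip in N (left out, the last holds). Time passes only in rows, so rows that repeat a pose let the fingers close. It gives the time, the measured TCP pose, the force, the opening and the grip force at its end, in the units of the state.
- bot.observe(): the state, without advancing time (a new reading comes with each control period).
- bot.grab_frame(name): name is "scene" or "top" or "wrist"; returns a dict with "pixels" (384x512x3 uint8, red, green, blue), "K" (3x3 intrinsics, pixels), "pose" (4x4, takes a point from camera to world coordinates). Camera axes: x right, y down, z forward; pixel columns grow to the right and rows downward; lengths in m; the calibration is good to about 2 mm. A picture is of the moment at which its call begins. There is no depth.
- bot.job_done(): hands the job in; it is judged then, once.
Trained networks look in a picture, given as the dict that the camera call returned (one of the last four; its "shot" number tells which), for a name from the list of things; names that differ only in an ending like _2 or _b are one class to them, and where a whole thing is asked for, a point or a joint stands for the part that bears it (a point fixed in the world has none). Each returns a list of dicts, best first, with "conf" (0 to 1); they miss things now and then, are a little off and sometimes report something else, mostly with a low value. They report only what shows in the picture. A call takes as long as a camera call. They do not tell look-alikes from the thing itself.
- bot.look_for(picture, label): "position" ([column, row] in pixels, amid what is visible of it).
- bot.regions_of(picture, label): "region" (384x512 bool, what is visible of it) and "position" ([column, row] in pixels, amid what is visible of it).
- bot.spot_point(picture, label): "position" ([column, row] in pixels: a listed point, or the origin of a listed thing).
The state is a dict: "clock": time; "qpos": joint angles; "qd": joint speeds; "joint_efforts": joint torques, N m; "position": TCP position; "tool_rot": TCP orientation; "force": force on the tool from outside, world axes, zero at the start; "moment": the same for the moment, N m; "grip_width": finger opening in m; "finger_force": force on a finger pad.
Only numpy, scipy, OpenCV 4.12 (cv2) and the standard library are available. Lean on these libraries where they do the work, as an engineer would, in place of code of your own. Each camera call takes 0.05 s, during which the arm holds its last target. There are 200 camera calls.

### The job

The washed storage containers are dry: put each of the four bamboo lids on the container it fits, so that it sits flat and all the way down. Set the lids on gently instead of dropping them, leave the containers standing where they are, and don't knock over the glass or the mug among them.

Things in the scene. Friction and masses are not known exactly. Their poses are not given: they have to be found in the camera images.
- large_round_tub: White stoneware storage container, empty and open at the top, loose on the counter: round, 120 mm in diameter, 82 mm tall. Walls 7 mm thick, upright; 0.3 to 0.8 kg. Origin: centre of its underside; z up. Its own lid is large_round_lid; fully on, that lid's origin is 70 mm above this origin.
- large_round_lid: Bamboo lid, loose, lying right way up: round, 120 mm in diameter, with a round knob 30 mm in diameter. Origin: centre of its underside, z up. Above it: 0-12 mm a plug that enters the mouth (sloping sides, 8 mm clear of the walls at its foot, 3 mm at its top); 12-20 mm a plate as large as the container, resting on its rim; 20-50 mm the knob or handle, central. Under 0.2 kg.
- small_round_tub: White stoneware storage container, empty and open at the top, loose on the counter: round, 88 mm in diameter, 76 mm tall. Walls 7 mm thick, upright; 0.3 to 0.8 kg. Origin: centre of its underside; z up. Its own lid is small_round_lid; fully on, that lid's origin is 64 mm above this origin.
- small_round_lid: Bamboo lid, loose, lying right way up: round, 88 mm in diameter, with a round knob 24 mm in diameter. Origin: centre of its underside, z up. Above it: 0-12 mm a plug that enters the mouth (sloping sides, 8 mm clear of the walls at its foot, 3 mm at its top); 12-20 mm a plate as large as the container, resting on its rim; 20-50 mm the knob or handle, central. Under 0.2 kg.
- square_tub: White stoneware storage container, empty and open at the top, loose on the counter: square, 100 x 100 mm, 72 mm tall, sides along its x and y. Walls 7 mm thick, upright; 0.3 to 0.8 kg. Origin: centre of its underside; z up. Its own lid is square_lid; fully on, that lid's origin is 60 mm above this origin.
- square_lid: Bamboo lid, loose, lying right way up: square, 100 x 100 mm, sides along its x and y, with a square knob 26 x 26 mm. Origin: centre of its underside, z up. Above it: 0-12 mm a plug that enters the mouth (sloping sides, 8 mm clear of the walls at its foot, 3 mm at its top); 12-20 mm a plate as large as the container, resting on its rim; 20-50 mm the knob or handle, central. Under 0.2 kg.
- oblong_tub: White stoneware storage container, empty and open at the top, loose on the counter: oblong, 140 mm along its x by 84 mm along its y, 62 mm tall. Walls 7 mm thick, upright; 0.3 to 0.8 kg. Origin: centre of its underside; z up. Its own lid is oblong_lid; fully on, that lid's origin is 50 mm above this origin.
- oblong_lid: Bamboo lid, loose, lying right way up: oblong, 140 mm along its x by 84 mm along its y, with a bar handle 60 mm long (along x) and 16 mm wide (along y). Origin: centre of its underside, z up. Above it: 0-12 mm a plug that enters the mouth (sloping sides, 8 mm clear of the walls at its foot, 3 mm at its top); 12-20 mm a plate as large as the container, resting on its rim; 20-50 mm the knob or handle, central. Under 0.2 kg.
- tumbler: Drinking glass, a bystander: 68 mm in diameter at the rim, 85 mm tall, standing. Origin: centre of its underside; z up.
- mug: Blue mug, a bystander: 72 mm in diameter, 82 mm tall, standing, its handle reaching out along its own y to about 65 mm from the axis. Origin: centre of its underside; z up.
Mind the look-alikes: they are no part of the job. Leave any purple look-alike of the oblong_lid alone.

How it is judged:
At the end, for the whole second after the job is handed in: Each lid is on its own container, centred within 8 mm, level within 0.05 rad and within -4 to +3 mm of the seated height (rim less 12 mm), released and at rest; containers upright, at rest, within 30 mm of where they stood; glass and mug standing (0.1 rad) (horizontal distance between large_round_lid and large_round_tub below 0.008 m and z of large_round_lid in the frame of large_round_tub between 0.066 and 0.073 m and angle between each of large_round_lid, large_round_tub, small_round_lid, small_round_tub, square_lid, square_tub, oblong_lid, oblong_tub's own z axis and vertical below 0.05 rad and distance of each of large_round_tub, small_round_tub, square_tub, oblong_tub from where it was at the start of the episode below 0.03 m and linear speed of each of large_round_lid, large_round_tub, small_round_lid, small_round_tub, square_lid, square_tub, oblong_lid, oblong_tub below 0.02 m/s and contact force between each of large_round_lid, small_round_lid, square_lid, oblong_lid and the fingers below 0.05 N and horizontal distance between small_round_lid and small_round_tub below 0.008 m and z of small_round_lid in the frame of small_round_tub between 0.06 and 0.067 m and horizontal distance between square_lid and square_tub below 0.008 m and z of square_lid in the frame of square_tub between 0.056 and 0.063 m and horizontal distance between oblong_lid and oblong_tub below 0.008 m and z of oblong_lid in the frame of oblong_tub between 0.046 and 0.053 m and angle between each of tumbler, mug's own z axis and vertical below 0.1 rad); the robot touches nothing.
It fails at once if a container is pushed 30 mm or more from its place, lifted or tipped ((distance of large_round_tub from where it was at the start of the episode above 0.03 m or angle between large_round_tub's own z axis and vertical above 0.3 rad) or (distance of small_round_tub from where it was at the start of the episode above 0.03 m or angle between small_round_tub's own z axis and vertical above 0.3 rad) or (distance of square_tub from where it was at the start of the episode above 0.03 m or angle between square_tub's own z axis and vertical above 0.3 rad) or (distance of oblong_tub from where it was at the start of the episode above 0.03 m or angle between oblong_tub's own z axis and vertical above 0.3 rad)).
It fails at once if a lid is dropped or thrown (moves free of the fingers faster than 0.6 m/s, a fall of about 20 mm) ((contact force between large_round_lid and the fingers below 0.05 N and linear speed of large_round_lid above 0.6 m/s) or (contact force between small_round_lid and the fingers below 0.05 N and linear speed of small_round_lid above 0.6 m/s) or (contact force between square_lid and the fingers below 0.05 N and linear speed of square_lid above 0.6 m/s) or (contact force between oblong_lid and the fingers below 0.05 N and linear speed of oblong_lid above 0.6 m/s)).
It fails at once if the glass or the mug is knocked over (angle between any of tumbler, mug's own z axis and vertical above 0.5 rad).
It also fails if it takes over 112 s, if anything falls off the work surface, if the arm or the gripper's body presses on something with over 40 N, if the wrist force passes 120 N, or if a joint passes its speed limit or range.

## Working session

There is one attempt and no reset: what is moved stays moved. The work goes in short steps, Python scripts to look and compute and a tool call to move; the robot and the scene stay as the last step left them, time stands still between calls to the robot, and variables do not carry over. Pictures are saved under pics/ and viewed, at most 14 in all, crops included, and the job is handed in when it is done.

Besides the shell and the picture viewer there is one more tool, called after "Call:" by a JSON object that holds its "method" and its "body", one argument or row to a line. carry_out: Moves the arm, as the interface text tells. Its arguments: {"type":"object","properties":{"rows":{"type":"array","items":{"type":"array","items":{"type":"array","items":{"type":"number"}}}},"grip":{"type":"number"},"grip_force":{"type":"number"}},"required":["rows"]}

```bash
ls; mkdir -p pics; python3 - <<'E'
from workcell import bot
import cv2,numpy as np
o=bot.observe();print({k:np.round(v,3) for k,v in o.items()})
ims=[]
for n in("top","scene"):
    f=bot.grab_frame(n);cv2.imwrite(f"pics/{n}0.png",cv2.resize(f["pixels"][:,:,::-1],(768,576)));print(n,f["K"].round(1).tolist(),f["pose"].round(3).tolist())
    for l in "large_round_tub large_round_lid small_round_tub small_round_lid square_tub square_lid oblong_tub oblong_lid tumbler mug".split():
        print(l,[(np.round(d["position"]).tolist(),round(d["conf"],2)) for d in bot.spot_point(f,l)][:3])
E
```

```text
pics
{'clock': np.float64(0.0), 'qpos': array([-1.226,  0.522, -0.036,  1.6  ,  0.021,  1.021, -0.113]), 'qd': array([ 0.001,  0.002, -0.002, -0.001,  0.001, -0.002,  0.002]), 'joint_efforts': array([-0.0000e+00, -9.2710e+01,  1.9800e+00, -3.6992e+01,  1.8000e-02,
        8.0000e-03,  0.0000e+00]), 'position': array([0.252, 0.572, 0.231]), 'tool_rot': array([-3.14 ,  0.   ,  2.727]), 'force': array([0.501, 0.902, 0.411]), 'moment': array([-0.023, -0.062, -0.064]), 'finger_force': np.float64(0.0), 'grip_width': np.float64(0.086)}
top [[383.1, 0.0, 257.6], [0.0, 383.1, 188.6], [0.0, 0.0, 1.0]] [[-0.005, -0.987, 0.16, 0.285], [-1.0, 0.004, -0.002, 0.015], [0.001, -0.16, -0.987, 1.112], [0.0, 0.0, 0.0, 1.0]]
large_round_tub [([296.0, 187.0], 0.69)]
large_round_lid [([360.0, 227.0], 0.64)]
small_round_tub [([320.0, 132.0], 0.84)]
small_round_lid [([112.0, 170.0], 0.88), ([263.0, 159.0], 0.6)]
square_tub [([414.0, 173.0], 0.57), ([228.0, 192.0], 0.39)]
square_lid [([226.0, 194.0], 0.85)]
oblong_tub [([197.0, 130.0], 0.79)]
oblong_lid [([156.0, 294.0], 0.85), ([106.0, 247.0], 0.74), ([161.0, 227.0], 0.58)]
tumbler [([263.0, 103.0], 0.88)]
mug [([261.0, 155.0], 0.55)]
scene [[395.1, 0.0, 251.5], [0.0, 395.1, 186.3], [0.0, 0.0, 1.0]] [[0.533, 0.712, -0.458, 1.007], [0.846, -0.449, 0.287, -0.348], [-0.001, -0.54, -0.842, 1.077], [0.0, 0.0, 0.0, 1.0]]
large_round_tub [([225.0, 216.0], 0.77), ([272.0, 222.0], 0.71)]
large_round_lid [([158.0, 216.0], 0.58)]
small_round_tub [([232.0, 275.0], 0.67)]
small_round_lid [([370.0, 155.0], 0.77)]
square_tub [([121.0, 290.0], 0.64)]
square_lid [([276.0, 185.0], 0.66)]
oblong_tub [([336.0, 213.0], 0.55)]
oblong_lid [([306.0, 141.0], 0.97), ([332.0, 110.0], 0.93), ([279.0, 105.0], 0.93)]
tumbler [([305.0, 269.0], 0.67)]
mug [([272.0, 225.0], 0.65)]
```

View pics/top0.png

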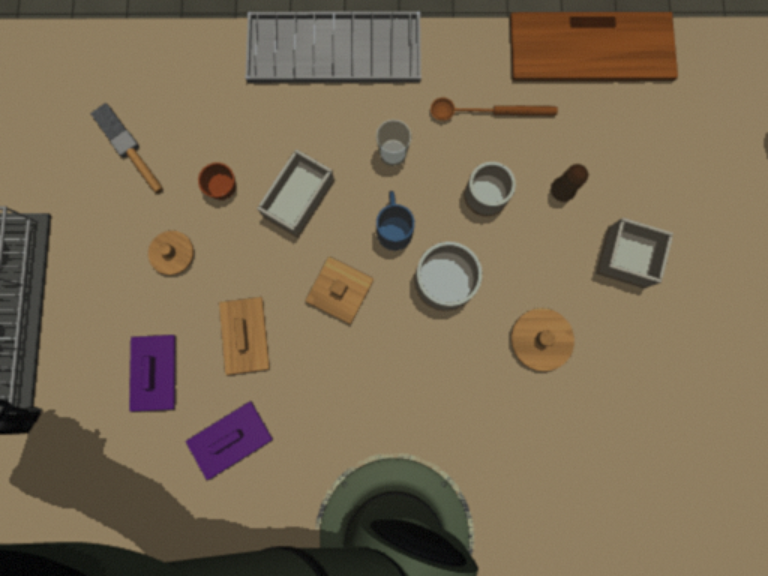

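View pics/scene0.png

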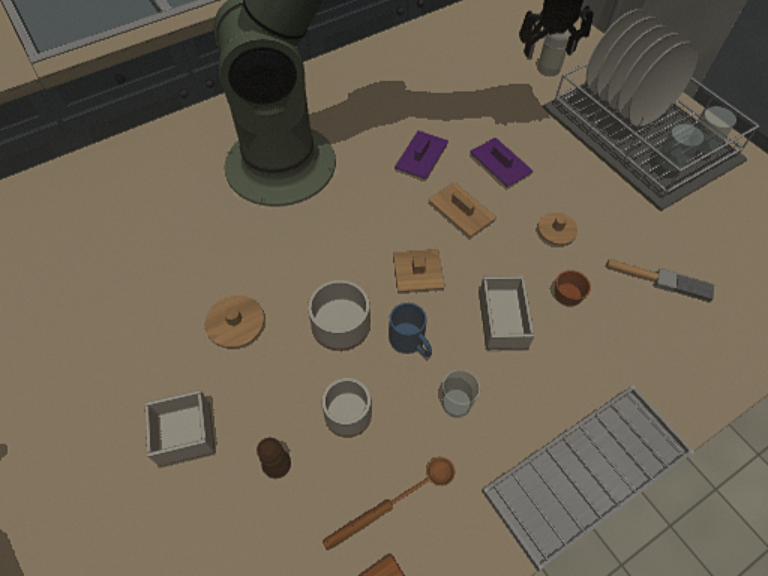

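The top view clearly shows everything. At 1.5x scale, the tubs are: large (448,275), small (491,188), square (635,252), oblong (296,194). The lids are: large (543,340), small (171,253), square (340,290), bamboo oblong (244,335). The two purple oblong lids at (153,373) and (229,440) are decoys. Next I fit the poses to the masks.

```bash
cat > h.py <<'E'
from workcell import bot
import cv2,numpy as np
from scipy.optimize import minimize
DIM={"large_round":(.12,.12,.082,.03,.03),"small_round":(.088,.088,.076,.024,.024),"square":(.1,.1,.072,.026,.026),"oblong":(.14,.084,.062,.06,.016)}
S=4
def prism(a,b,z0,z1,rnd):
    if rnd: t=np.linspace(0,2*np.pi,48,endpoint=False);p=np.c_[a/2*np.cos(t),a/2*np.sin(t)]
    else: p=np.array([[a,b],[-a,b],[-a,-b],[a,-b]])/2
    return np.vstack([np.c_[p,np.full(len(p),z)] for z in (z0,z1)])
def parts(name):
    k,w=name.rsplit("_",1);a,b,h,ka,kb=DIM[k];r="round" in k
    return [prism(a,b,0,h,r)] if w=="tub" else [prism(a-.016,b-.016,0,.012,r),prism(a,b,.012,.02,r),prism(ka,kb,.02,.05,r)]
def proj(f,P):
    M=np.linalg.inv(f["pose"]);c=P@M[:3,:3].T+M[:3,3];u=c@f["K"].T;return u[:,:2]/u[:,2:]
def mask(f,name,p,z=0):
    c,s=np.cos(p[2]),np.sin(p[2]);R=np.array([[c,-s,0],[s,c,0],[0,0,1]])
    m=np.zeros((384*S,512*S),np.uint8)
    for P in parts(name):
        u=proj(f,P@R.T+[p[0],p[1],z]);cv2.fillConvexPoly(m,cv2.convexHull(((u+.5)*S).round().astype(np.int32)),1)
    return cv2.resize(m.astype(np.float32),(512,384),interpolation=cv2.INTER_AREA)
def region(f,name,near,tol=25):
    L=[d for d in bot.regions_of(f,name) if np.linalg.norm(np.array(d["position"])-near)<tol]
    return L[0]["region"].astype(np.float32) if L else None
def ground(f,px,z):
    d=f["pose"][:3,:3]@np.linalg.inv(f["K"])@[*px,1];o=f["pose"][:3,3];return (o+d*(z-o[2])/d[2])[:2]
def fit(name,obs,seed,z=0):
    obs=[(f,m) for f,m in obs if m is not None]
    def cost(p):
        e=0
        for f,m in obs:
            q=mask(f,name,p,z);e+=1-np.minimum(q,m).sum()/np.maximum(q,m).sum()
        return e/len(obs)
    best=None
    for y in ([0] if "round" in name else np.arange(0,np.pi/2 if "square" in name else np.pi,np.pi/8)):
        s=np.array([[*seed,y]]+[[seed[0]+.015,seed[1],y],[seed[0],seed[1]+.015,y],[*seed,y+.2]])
        r=minimize(cost,s[0],method="Nelder-Mead",options=dict(initial_simplex=s,xatol=2e-4,fatol=1e-5,maxiter=120))
        if best is None or r.fun<best.fun: best=r
    return best.x,best.fun,len(obs)
E
python3 - <<'E'
from h import *
seeds={"large_round_tub":(299,184),"small_round_tub":(327,126),"square_tub":(422,169),"oblong_tub":(197,130),"large_round_lid":(362,227),"small_round_lid":(114,169),"square_lid":(226,194),"oblong_lid":(162,224)}
t=bot.grab_frame("top");s=bot.grab_frame("scene")
res={}
for n,px in seeds.items():
    g=ground(t,px,.04 if "tub" in n else .02)
    a=region(t,n,px);b=region(s,n,proj(s,np.array([[*g,.03]]))[0])
    fs={}
    for tag,o in (("top",[(t,a)]),("scene",[(s,b)]),("both",[(t,a),(s,b)])):
        try:x,c,k=fit(n,o,g);fs[tag]=(x.round(4).tolist(),round(c,3),k)
        except Exception as e: fs[tag]=repr(e)[:40]
    print(n,fs)
for n,px in (("tumbler",(263,94)),("mug",(263,151))): print(n,ground(t,px,.04))
E
```

```text
large_round_tub {'top': ([0.4709, -0.101, 0.0105], np.float64(0.036), 1), 'scene': ([0.4746, -0.1029, 0.0073], np.float64(0.09), 1), 'both': ([0.4714, -0.1013, 0.024], np.float64(0.063), 2)}
small_round_tub {'top': ([0.6438, -0.1869, 0.0517], np.float64(0.046), 1), 'scene': ([0.6474, -0.1893, 0.0782], np.float64(0.073), 1), 'both': ([0.6451, -0.1881, -0.0965], np.float64(0.066), 2)}
square_tub {'top': ([0.5153, -0.4583, 1.2465], np.float64(0.037), 1), 'scene': ([0.5205, -0.4623, 1.2527], np.float64(0.049), 1), 'both': ([0.5172, -0.4604, -0.3103], np.float64(0.069), 2)}
oblong_tub {'top': ([0.638, 0.1892, 2.5828], np.float64(0.03), 1), 'scene': ([0.6424, 0.1842, 2.5934], np.float64(0.029), 1), 'both': ([0.6396, 0.1877, -0.5645], np.float64(0.054), 2)}
large_round_lid {'top': ([0.3555, -0.2815, -0.0292], np.float64(0.046), 1), 'scene': ([0.3577, -0.2859, -0.0193], np.float64(0.04), 1), 'both': ([0.3564, -0.2838, 0.0609], np.float64(0.062), 2)}
small_round_lid {'top': ([0.5251, 0.4351, 0.1159], np.float64(0.041), 1), 'scene': ([0.5291, 0.4337, 0.1411], np.float64(0.117), 1), 'both': ([0.5265, 0.4344, 0.0954], np.float64(0.096), 2)}
square_lid {'top': ([0.4509, 0.1028, 1.0921], np.float64(0.087), 1), 'scene': ([0.4543, 0.1006, 1.0999], np.float64(0.06), 1), 'both': ([0.4522, 0.102, -0.482], np.float64(0.087), 2)}
oblong_lid {'top': ([0.3638, 0.2864, 3.2772], np.float64(0.048), 1), 'scene': ([0.3677, 0.2826, 0.0759], np.float64(0.165), 1), 'both': ([0.3647, 0.2851, 0.125], np.float64(0.119), 2)}
tumbler [ 0.74179455 -0.00437607]
mug [ 0.56846462 -0.00319826]
```

Fits agree to about 4 mm. First I go to the small lid, and a helper will print the tool-axis shifts.

```bash
cat >> h.py <<'E'
def go(x,y,z,yaw=None):
    o=bot.observe();p=o["position"];w=o["tool_rot"][2]
    from scipy.spatial.transform import Rotation as R
    d=R.from_euler("xyz",o["tool_rot"]).as_matrix().T@(np.array([x,y,z])-p)
    tw=0 if yaw is None else -np.degrees((yaw-w+np.pi)%(2*np.pi)-np.pi)
    print("at",p.round(4),"yaw",round(w,3),"shift",d.round(4).tolist(),"twist",round(tw,1),"t",round(o["clock"],2))
E
python3 -c "
from h import *
go(.5265,.4344,.2,2.26)"
```

```text
at [0.2519 0.572  0.2313] yaw 2.727 shift [-0.3068, -0.0152, 0.0313] twist 26.7 t 2.0
```

Call:
{"method": "carry_out", "body": {
  "rows": [
    [[-0.307,-0.015,0.031,27],[-0.307,-0.015,0.031,27],[-0.307,-0.015,0.031,27],[-0.307,-0.015,0.031,27],[-0.307,-0.015,0.031,27],[-0.307,-0.015,0.031,27],[-0.307,-0.015,0.031,27],[-0.307,-0.015,0.031,27],[-0.307,-0.015,0.031,27],[-0.307,-0.015,0.031,27],[-0.307,-0.015,0.031,27],[-0.307,-0.015,0.031,27]]
  ],
  "grip": 0.07
}}

```text
clock: 3.0
position: [0.5257, 0.4356, 0.2005]
tool_rot: [3.142, -0.001, 2.257]
force: [0.3, -1.0, -0.1]
grip_width: 0.0698
finger_force: 0.0
```

```bash
cat >> h.py <<'E'
def look(name,seed,z=0,pic=None):
    w=bot.grab_frame("wrist")
    px=proj(w,np.array([[*seed[:2],z+.02]]))[0]
    m=region(w,name,px,120)
    if pic: cv2.imwrite(f"pics/{pic}.png",w["pixels"][:,:,::-1])
    if m is None: print("none",px,[(d["position"],d["conf"]) for d in bot.regions_of(w,name)]);return
    x,c,_=fit(name,[(w,m)],seed[:2],z);print(name,x.round(4).tolist(),"cost",round(c,3),"px",px.round());return x
E
python3 - <<'E'
from h import *
x=look("small_round_lid",(.5265,.4344),pic="w1")
if x is not None: go(x[0],x[1],.026)
E
```

```text
small_round_lid [0.5278, 0.4331, 0.1446] cost 0.016 px [256. 170.]
at [0.5259 0.4355 0.2006] yaw 2.257 shift [-0.0031, -0.0001, 0.1746] twist 0 t 3.1
```

View pics/w1.png

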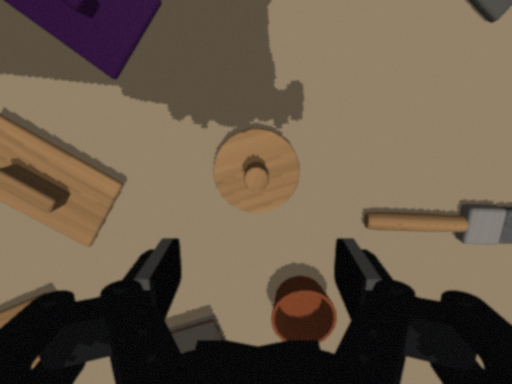

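The small lid is at (256,170), and its knob (256,180) is centred between the fingers. The wrist fit is tight, so I descend and grip.

Call:
{"method": "carry_out", "body": {
  "rows": [
    [[-0.003,0,0.04,0],[-0.003,0,0.08,0],[-0.003,0,0.12,0],[-0.003,0,0.15,0],[-0.003,0,0.165,0],[-0.003,0,0.172,0],[-0.003,0,0.174,0],[-0.003,0,0.174,0]]
  ]
}}

```text
clock: 3.77
position: [0.5292, 0.4328, 0.0275]
tool_rot: [3.14, -0.0, 2.256]
force: [0.5, 0.9, 0.3]
grip_width: 0.0704
finger_force: 0.0
```

Call:
{"method": "carry_out", "body": {
  "rows": [
    [[0,0,0,0],[0,0,0,0],[0,0,0,0],[0,0,0,0],[0,0,0,0],[0,0,0,0],[0,0,0,0],[0,0,0,0]]
  ],
  "grip": 0.0,
  "grip_force": 30
}}

```text
clock: 4.43
position: [0.5291, 0.4325, 0.0274]
tool_rot: [3.14, -0.0, 2.255]
force: [-2.3, -2.1, 8.0]
grip_width: 0.0232
finger_force: 29.0
```

Call:
{"method": "carry_out", "body": {
  "rows": [
    [[0,0,-0.02,0],[0,0,-0.06,0],[0,0,-0.1,0],[0,0,-0.14,0],[0,0,-0.17,0],[0,0,-0.174,0],[0,0,-0.174,0]]
  ]
}}

```text
clock: 5.02
position: [0.5294, 0.4328, 0.2028]
tool_rot: [3.138, -0.0, 2.255]
force: [-0.0, 0.6, -2.6]
grip_width: 0.0233
finger_force: 29.8
```

```bash
python3 -c "
from h import *
go(.6451,-.1881,.2,1.29)"
```

```text
at [0.5294 0.4328 0.2028] yaw 2.255 shift [-0.5541, -0.3031, 0.0014] twist 55.3 t 5.02
```

Call:
{"method": "carry_out", "body": {
  "rows": [
    [[-0.554,-0.303,0,55],[-0.554,-0.303,0,55],[-0.554,-0.303,0,55],[-0.554,-0.303,0,55],[-0.554,-0.303,0,55],[-0.554,-0.303,0,55],[-0.554,-0.303,0,55],[-0.554,-0.303,0,55],[-0.554,-0.303,0,55],[-0.554,-0.303,0,55],[-0.554,-0.303,0,55],[-0.554,-0.303,0,55]]
  ]
}}

```text
clock: 6.02
position: [0.6196, -0.0613, 0.1988]
tool_rot: [-3.14, 0.001, 1.296]
force: [1.1, 1.0, -0.3]
grip_width: 0.0228
finger_force: 29.9
```

```bash
python3 -c "
from h import *
go(.6451,-.1881,.2,1.29)"
```

```text
at [ 0.6196 -0.0613  0.1988] yaw 1.296 shift [-0.1151, 0.059, -0.0012] twist 0.3 t 6.02
```

```bash
python3 - <<'E'
from h import *
x=look("small_round_tub",(.6451,-.1881),pic="w2")
E
```

```text
small_round_tub [0.6465, -0.1888, 0.0075] cost 0.9 px [310. 272.]
```

View pics/w2.png

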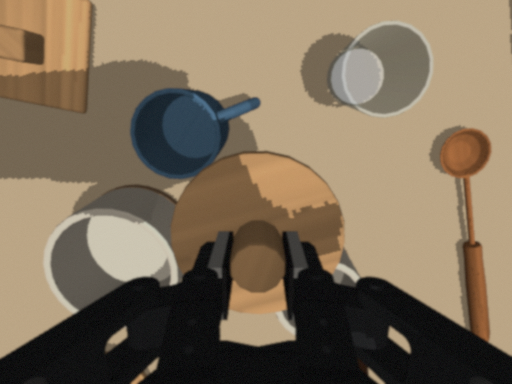

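The held lid hides the tub from the wrist camera (tub at about (310,300)). The estimate is good enough for the plug's clearance, so I lower gently.

Call:
{"method": "carry_out", "body": {
  "rows": [
    [[-0.03,0.015,0,0],[-0.06,0.03,0,0],[-0.09,0.045,0.0,0],[-0.1155,0.06,0.0,0],[-0.1155,0.06,0.03,0],[-0.1155,0.06,0.06,0],[-0.1155,0.06,0.08,0],[-0.1155,0.06,0.09,0],[-0.1155,0.06,0.09,0]]
  ]
}}

```text
clock: 6.87
position: [0.645, -0.1863, 0.1071]
tool_rot: [-3.137, 0.001, 1.296]
force: [0.1, -0.4, -1.0]
grip_width: 0.023
finger_force: 29.9
```

```bash
python3 -c "
from h import *
go(.646,-.189,.0914,1.29)
t=bot.grab_frame('top');cv2.imwrite('pics/t3.png',cv2.resize(t['pixels'][70:190,260:400,::-1],None,fx=4,fy=4,interpolation=2))"
```

```text
at [ 0.645  -0.1863  0.1071] yaw 1.296 shift [-0.0023, 0.0018, 0.0157] twist 0.3 t 6.87
```

View pics/t3.png

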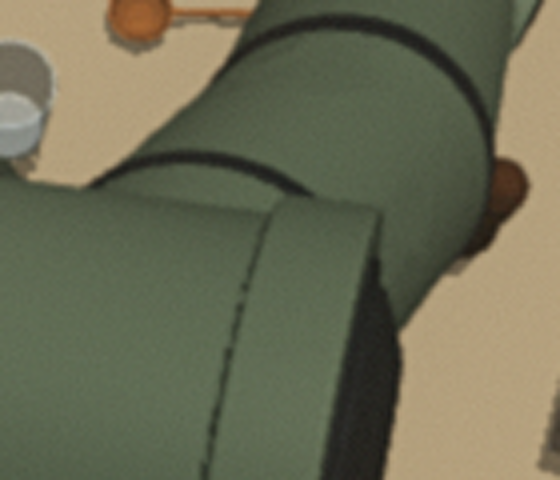

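The arm hides it from above, so I carry on by force.

Call:
{"method": "carry_out", "body": {
  "rows": [
    [[-0.002,0.002,0.003,0],[-0.002,0.002,0.006,0],[-0.002,0.002,0.009,0],[-0.002,0.002,0.012,0],[-0.002,0.002,0.014,0],[-0.002,0.002,0.014,0],[-0.002,0.002,0.014,0]]
  ]
}}

```text
clock: 7.5
position: [0.648, -0.1892, 0.0963]
tool_rot: [-3.142, 0.0, 1.296]
force: [0.1, -0.5, -1.0]
grip_width: 0.023
finger_force: 29.9
```

Call:
{"method": "carry_out", "body": {
  "rows": [
    [[0,0,0.0015,0],[0,0,0.003,0],[0,0,0.0045,0],[0,0,0.0045,0]]
  ]
}}

```text
clock: 7.83
position: [0.6475, -0.1894, 0.0916]
tool_rot: [-3.14, 0.0, 1.295]
force: [-4.1, 0.3, 2.0]
grip_width: 0.0232
finger_force: 30.3
```

Call:
{"method": "carry_out", "body": {
  "rows": [
    [[0,0,0.001,0],[0,0,0.001,0]]
  ]
}}

```text
clock: 8.0
position: [0.6476, -0.1895, 0.0915]
tool_rot: [-3.141, -0.0, 1.295]
force: [-8.8, 2.4, 14.5]
grip_width: 0.0227
finger_force: 31.4
```

Call:
{"method": "carry_out", "body": {
  "rows": [
    [[0,0,0,0],[0,0,0,0],[0,0,0,0],[0,0,0,0]]
  ],
  "grip": 0.07
}}

```text
clock: 8.33
position: [0.6482, -0.1892, 0.0907]
tool_rot: [3.141, -0.0, 1.296]
force: [0.5, 0.4, 0.4]
grip_width: 0.0695
finger_force: 0.0
```

Call:
{"method": "carry_out", "body": {
  "rows": [
    [[0,0,-0.02,0],[0,0,-0.05,0],[0,0,-0.09,0],[0,0,-0.12,0],[0,0,-0.12,0]]
  ]
}}

```text
clock: 8.75
position: [0.6504, -0.1904, 0.2173]
tool_rot: [3.133, -0.0, 1.295]
force: [0.8, -0.8, 0.2]
grip_width: 0.0703
finger_force: 0.0
```

```bash
python3 - <<'E'
from h import *
x=look("small_round_lid",(.6465,-.189),.064,pic="w4")
x=look("small_round_tub",(.6465,-.189),0)
go(.365,.285,.2,3.266)
E
```

```text
small_round_lid [0.6478, -0.1871, 0.098] cost 0.027 px [251. 181.]
small_round_tub [0.6457, -0.1857, 0.213] cost 0.959 px [254. 167.]
at [ 0.6477 -0.189   0.2099] yaw 1.296 shift [0.3794, -0.4008, 0.0104] twist -112.9 t 8.95
```

View pics/w4.png

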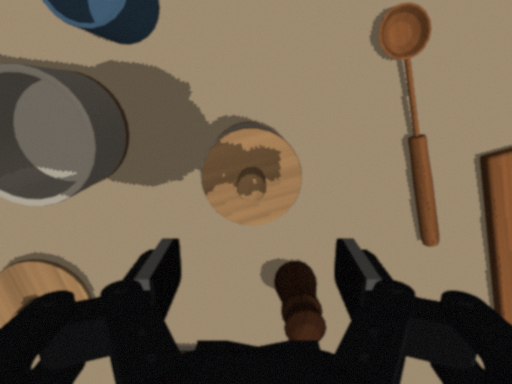

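The small lid sits concentric on its tub at (251,178), showing just a sliver of tub at its top edge. Now the oblong lid.

Call:
{"method": "carry_out", "body": {
  "rows": [
    [[0.379,-0.401,0.01,-113],[0.379,-0.401,0.01,-113],[0.379,-0.401,0.01,-113],[0.379,-0.401,0.01,-113],[0.379,-0.401,0.01,-113],[0.379,-0.401,0.01,-113],[0.379,-0.401,0.01,-113],[0.379,-0.401,0.01,-113],[0.379,-0.401,0.01,-113],[0.379,-0.401,0.01,-113],[0.379,-0.401,0.01,-113],[0.379,-0.401,0.01,-113]]
  ]
}}

```text
clock: 9.95
position: [0.3899, 0.2411, 0.201]
tool_rot: [-3.141, -0.001, 2.802]
force: [1.9, 0.9, 0.2]
grip_width: 0.0701
finger_force: 0.0
```

```bash
python3 -c "
from h import *
go(.365,.285,.2,3.266)"
```

```text
at [0.3899 0.2411 0.201 ] yaw 2.802 shift [0.0381, 0.0331, 0.001] twist -26.6 t 9.95
```

Call:
{"method": "carry_out", "body": {
  "rows": [
    [[0.038,0.033,0.001,-26.5],[0.038,0.033,0.001,-26.5],[0.038,0.033,0.001,-26.5],[0.038,0.033,0.001,-26.5],[0.038,0.033,0.001,-26.5],[0.038,0.033,0.001,-26.5]]
  ]
}}

```text
clock: 10.45
position: [0.3669, 0.2835, 0.2]
tool_rot: [-3.141, -0.001, -3.028]
force: [-0.7, 0.8, -0.4]
grip_width: 0.0699
finger_force: 0.0
```

```bash
python3 - <<'E'
from h import *
x=look("oblong_lid",(.365,.285),pic="w5")
if x is not None: go(x[0],x[1],.028,x[2]%np.pi+np.pi)
E
```

```text
oblong_lid [0.3656, 0.2851, 0.1298] cost 0.016 px [258. 166.]
at [0.3671 0.2835 0.2004] yaw -3.029 shift [0.0012, 0.0018, 0.1724] twist -1.0 t 10.55
```

View pics/w5.png

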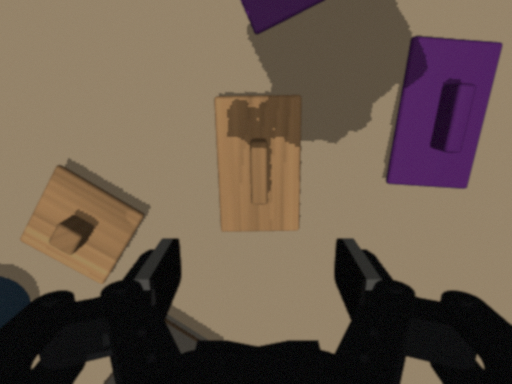

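The bamboo oblong lid is at (259,163), aligned with the tool. The purple decoy is well to the right at (445,112). I descend and grip.

Call:
{"method": "carry_out", "body": {
  "rows": [
    [[0.001,0.002,0.04,-1],[0.001,0.002,0.08,-1],[0.001,0.002,0.12,-1],[0.001,0.002,0.15,-1],[0.001,0.002,0.165,-1],[0.001,0.002,0.171,-1],[0.001,0.002,0.172,-1],[0.001,0.002,0.172,-1]]
  ]
}}

```text
clock: 11.22
position: [0.3662, 0.2859, 0.0292]
tool_rot: [3.142, 0.0, -3.009]
force: [-0.4, 0.3, 0.9]
grip_width: 0.0699
finger_force: 0.0
```

Call:
{"method": "carry_out", "body": {
  "rows": [
    [[0,0,0,0],[0,0,0,0],[0,0,0,0],[0,0,0,0],[0,0,0,0],[0,0,0,0],[0,0,0,0],[0,0,0,0]]
  ],
  "grip": 0.0
}}

```text
clock: 11.88
position: [0.3662, 0.2859, 0.0293]
tool_rot: [3.141, 0.001, -3.008]
force: [-1.2, -1.6, 10.3]
grip_width: 0.0155
finger_force: 32.1
```

```bash
python3 -c "
from h import *
go(.3656,.2851,.03,.1298+np.pi)"
```

```text
at [0.3662 0.2859 0.0293] yaw -3.008 shift [0.0007, -0.0007, -0.0007] twist 0.2 t 11.88
```

Call:
{"method": "carry_out", "body": {
  "rows": [
    [[0,0,-0.02,0],[0,0,-0.06,0],[0,0,-0.1,0],[0,0,-0.14,0],[0,0,-0.17,0],[0,0,-0.172,0]]
  ]
}}

```text
clock: 12.38
position: [0.3675, 0.2871, 0.2061]
tool_rot: [3.137, 0.006, -3.008]
force: [0.5, 0.9, -0.2]
grip_width: 0.0153
finger_force: 30.5
```

```bash
python3 -c "
from h import *
go(.6405,.187,.2,2.5795)"
```

```text
at [0.3675 0.2871 0.2061] yaw -3.008 shift [-0.2572, -0.1355, 0.0071] twist 39.9 t 12.38
```

Call:
{"method": "carry_out", "body": {
  "rows": [
    [[-0.257,-0.136,0.002,40],[-0.257,-0.136,0.002,40],[-0.257,-0.136,0.002,40],[-0.257,-0.136,0.002,40],[-0.257,-0.136,0.002,40],[-0.257,-0.136,0.002,40],[-0.257,-0.136,0.002,40],[-0.257,-0.136,0.002,40],[-0.257,-0.136,0.002,40],[-0.257,-0.136,0.002,40],[-0.257,-0.136,0.002,40],[-0.257,-0.136,0.002,40]]
  ]
}}

```text
clock: 13.38
position: [0.638, 0.186, 0.199]
tool_rot: [3.141, -0.0, 2.579]
force: [-0.7, 0.7, -1.4]
grip_width: 0.0152
finger_force: 30.4
```

```bash
python3 -c "
from h import *
w=bot.grab_frame('wrist');cv2.imwrite('pics/w6.png',w['pixels'][:,:,::-1])
go(.6405,.187,.0793,2.5795)"
```

```text
at [0.6382 0.186  0.1991] yaw 2.579 shift [-0.0014, 0.0021, 0.1198] twist -0.0 t 13.43
```

View pics/w6.png

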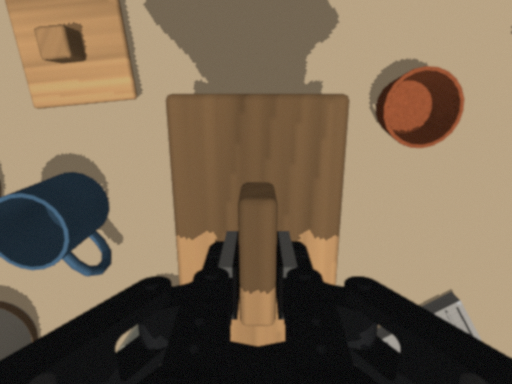

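The lid is held square in the fingers, from (170,95) to (345,95) at its far edge, and hides the tub. I lower it to just above contact first.

Call:
{"method": "carry_out", "body": {
  "rows": [
    [[-0.001,0.002,0.03,0],[-0.001,0.002,0.06,0],[-0.001,0.002,0.085,0],[-0.001,0.002,0.1,0],[-0.001,0.002,0.105,0],[-0.001,0.002,0.105,0],[-0.001,0.002,0.105,0]]
  ]
}}

```text
clock: 14.02
position: [0.641, 0.1868, 0.0948]
tool_rot: [3.141, 0.001, 2.578]
force: [0.2, 0.3, -0.9]
grip_width: 0.0155
finger_force: 30.5
```

```bash
python3 -c "
from h import *
go(.6405,.187,.0793,2.5795)"
```

```text
at [0.641  0.1868 0.0948] yaw 2.578 shift [0.0005, -0.0001, 0.0155] twist -0.1 t 14.02
```

Call:
{"method": "carry_out", "body": {
  "rows": [
    [[0,0,0.003,0],[0,0,0.006,0],[0,0,0.009,0],[0,0,0.011,0],[0,0,0.013,0],[0,0,0.013,0],[0,0,0.013,0]]
  ]
}}

```text
clock: 14.6
position: [0.6407, 0.1864, 0.0807]
tool_rot: [-3.141, -0.0, 2.577]
force: [-1.5, 0.2, -1.7]
grip_width: 0.0156
finger_force: 30.5
```

Call:
{"method": "carry_out", "body": {
  "rows": [
    [[0,0,0.001,0],[0,0,0.002,0],[0,0,0.002,0]]
  ]
}}

```text
clock: 14.85
position: [0.6409, 0.1865, 0.0794]
tool_rot: [3.141, 0.0, 2.577]
force: [-3.6, -1.2, 8.2]
grip_width: 0.0152
finger_force: 31.7
```

Contact is at the seated height, so I release, retreat and check.

Call:
{"method": "carry_out", "body": {
  "rows": [
    [[0,0,0,0],[0,0,0,0],[0,0,0,0],[0,0,0,0]]
  ],
  "grip": 0.07
}}

```text
clock: 15.18
position: [0.6407, 0.1864, 0.0787]
tool_rot: [3.142, 0.0, 2.577]
force: [0.5, 0.2, -0.0]
grip_width: 0.0632
finger_force: 0.0
```

Call:
{"method": "carry_out", "body": {
  "rows": [
    [[0,0,-0.02,0],[0,0,-0.05,0],[0,0,-0.09,0],[0,0,-0.12,0],[0,0,-0.12,0],[0,0,-0.12,0]]
  ]
}}

```text
clock: 15.68
position: [0.6415, 0.1867, 0.2007]
tool_rot: [3.139, 0.002, 2.577]
force: [-0.7, 0.8, -1.7]
grip_width: 0.0699
finger_force: 0.0
```

```bash
python3 - <<'E'
from h import *
x=look("oblong_lid",(.6405,.187),.05,pic="w7")
go(.453,.1015,.2,1.09)
E
```

```text
oblong_lid [0.6402, 0.188, -0.5617] cost 0.016 px [255. 179.]
at [0.6403 0.1863 0.1981] yaw 2.577 shift [0.113, -0.1719, -0.0017] twist 85.2 t 15.78
```

View pics/w7.png

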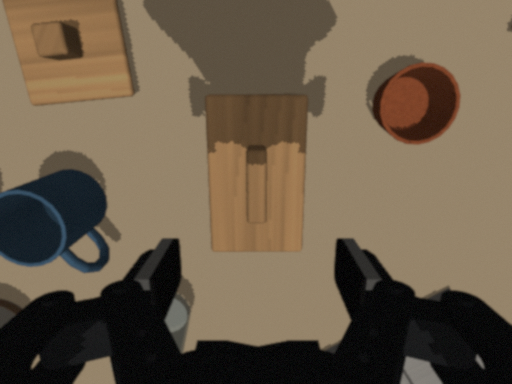

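The oblong lid covers its tub evenly at (257,172), with no tub wall showing. Next is the square lid.

Call:
{"method": "carry_out", "body": {
  "rows": [
    [[0.113,-0.172,0,85],[0.113,-0.172,0,85],[0.113,-0.172,0,85],[0.113,-0.172,0,85],[0.113,-0.172,0,85],[0.113,-0.172,0,85],[0.113,-0.172,0,85],[0.113,-0.172,0,85],[0.113,-0.172,0,85],[0.113,-0.172,0,85],[0.113,-0.172,0,85],[0.113,-0.172,0,85]]
  ]
}}

```text
clock: 16.78
position: [0.4527, 0.1013, 0.1978]
tool_rot: [-3.141, 0.002, 1.087]
force: [0.2, 0.5, -0.1]
grip_width: 0.07
finger_force: 0.0
```

```bash
python3 - <<'E'
from h import *
x=look("square_lid",(.453,.1015))
if x is not None: go(x[0],x[1],.03,x[2]%(np.pi/2))
E
```

```text
none [257.14015674 169.36257264] []
```

```bash
python3 - <<'E'
from h import *
for i in range(3):
    x=look("square_lid",(.453,.1015),pic="w8")
    if x is not None: go(x[0],x[1],.03,x[2]%(np.pi/2));break
E
```

```text
square_lid [0.4527, 0.1037, 1.099] cost 0.017 px [257. 170.]
at [0.453  0.1015 0.1983] yaw 1.098 shift [0.002, -0.0012, 0.1683] twist -0.1 t 17.03
```

View pics/w8.png

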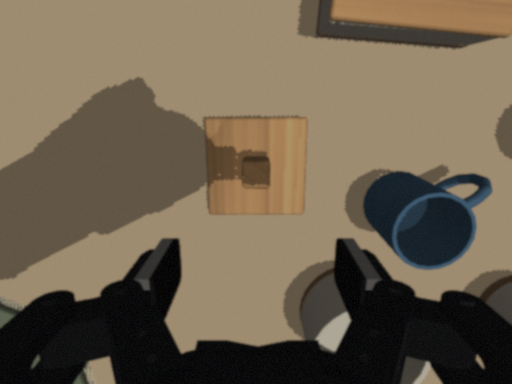

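The square lid is at (256,166), aligned with the tool, and the mug (425,215) is clear of the fingers. I grip it.

Call:
{"method": "carry_out", "body": {
  "rows": [
    [[0.002,-0.001,0.04,0],[0.002,-0.001,0.08,0],[0.002,-0.001,0.12,0],[0.002,-0.001,0.15,0],[0.002,-0.001,0.162,0],[0.002,-0.001,0.169,0],[0.002,-0.001,0.17,0],[0.002,-0.001,0.17,0]]
  ]
}}

```text
clock: 17.7
position: [0.4535, 0.1037, 0.0291]
tool_rot: [3.142, -0.0, 1.095]
force: [-0.5, 0.6, 0.5]
grip_width: 0.0701
finger_force: 0.0
```

Call:
{"method": "carry_out", "body": {
  "rows": [
    [[0,0,0,0],[0,0,0,0],[0,0,0,0],[0,0,0,0],[0,0,0,0],[0,0,0,0],[0,0,0,0],[0,0,0,0]]
  ],
  "grip": 0.0
}}

```text
clock: 18.37
position: [0.4536, 0.104, 0.0295]
tool_rot: [3.141, -0.001, 1.094]
force: [-2.3, -0.3, 12.9]
grip_width: 0.0253
finger_force: 29.1
```

Call:
{"method": "carry_out", "body": {
  "rows": [
    [[0,0,-0.02,0],[0,0,-0.06,0],[0,0,-0.1,0],[0,0,-0.14,0],[0,0,-0.17,0],[0,0,-0.17,0],[0,0,-0.17,0],[0,0,-0.17,0]]
  ]
}}

```text
clock: 19.03
position: [0.4529, 0.1039, 0.1984]
tool_rot: [-3.141, -0.0, 1.094]
force: [0.0, 0.5, -2.2]
grip_width: 0.0252
finger_force: 31.2
```

```bash
python3 -c "
from h import *
go(.518,-.4605,.2,1.26)"
```

```text
at [0.4529 0.1039 0.1984] yaw 1.094 shift [-0.4717, 0.3167, -0.0017] twist -9.5 t 19.03
```

Call:
{"method": "carry_out", "body": {
  "rows": [
    [[-0.472,0.317,-0.002,-9],[-0.472,0.317,-0.002,-9],[-0.472,0.317,-0.002,-9],[-0.472,0.317,-0.002,-9],[-0.472,0.317,-0.002,-9],[-0.472,0.317,-0.002,-9],[-0.472,0.317,-0.002,-9],[-0.472,0.317,-0.002,-9],[-0.472,0.317,-0.002,-9],[-0.472,0.317,-0.002,-9],[-0.472,0.317,-0.002,-9],[-0.472,0.317,-0.002,-9]]
  ]
}}

```text
clock: 20.03
position: [0.5089, -0.3893, 0.1984]
tool_rot: [-3.139, -0.001, 1.251]
force: [1.2, 0.9, -0.3]
grip_width: 0.0254
finger_force: 31.1
```

```bash
python3 -c "
from h import *
go(.518,-.4605,.2,1.253)"
```

```text
at [ 0.5089 -0.3893  0.1984] yaw 1.251 shift [-0.0647, 0.031, -0.0017] twist -0.1 t 20.03
```

Call:
{"method": "carry_out", "body": {
  "rows": [
    [[-0.035,0.017,0,0],[-0.065,0.031,0,0],[-0.065,0.031,0,0],[-0.065,0.031,0.03,0],[-0.065,0.031,0.06,0],[-0.065,0.031,0.08,0],[-0.065,0.031,0.09,0],[-0.065,0.031,0.09,0],[-0.065,0.031,0.09,0],[-0.065,0.031,0.09,0]]
  ]
}}

```text
clock: 20.87
position: [0.5191, -0.4595, 0.1115]
tool_rot: [3.141, 0.001, 1.251]
force: [-0.6, 0.3, -1.0]
grip_width: 0.0254
finger_force: 31.1
```

```bash
python3 -c "
from h import *
go(.518,-.4605,.0895,1.253)"
```

```text
at [ 0.5191 -0.4595  0.1115] yaw 1.251 shift [-0.0013, -0.0008, 0.022] twist -0.1 t 20.87
```

Call:
{"method": "carry_out", "body": {
  "rows": [
    [[-0.001,0,0.005,0],[-0.001,0,0.01,0],[-0.001,0,0.013,0],[-0.001,0,0.016,0],[-0.001,0,0.018,0],[-0.001,0,0.02,0],[-0.001,0,0.02,0],[-0.001,0,0.02,0]]
  ]
}}

```text
clock: 21.53
position: [0.5185, -0.46, 0.0905]
tool_rot: [-3.142, -0.0, 1.251]
force: [0.7, -0.2, -2.1]
grip_width: 0.0256
finger_force: 31.1
```

Call:
{"method": "carry_out", "body": {
  "rows": [
    [[0,0,0.001,0],[0,0,0.002,0],[0,0,0.002,0]]
  ]
}}

```text
clock: 21.78
position: [0.5186, -0.4602, 0.0896]
tool_rot: [3.141, -0.0, 1.251]
force: [-4.5, 4.6, 12.8]
grip_width: 0.0252
finger_force: 32.9
```

Seated. I release and check.

Call:
{"method": "carry_out", "body": {
  "rows": [
    [[0,0,0,0],[0,0,0,0],[0,0,0,0],[0,0,0,0]]
  ],
  "grip": 0.07
}}

```text
clock: 22.12
position: [0.5185, -0.46, 0.0885]
tool_rot: [3.142, 0.0, 1.251]
force: [0.7, -0.0, -0.7]
grip_width: 0.07
finger_force: 0.0
```

Call:
{"method": "carry_out", "body": {
  "rows": [
    [[0,0,-0.02,0],[0,0,-0.05,0],[0,0,-0.09,0],[0,0,-0.11,0],[0,0,-0.11,0],[0,0,-0.11,0]]
  ]
}}

```text
clock: 22.62
position: [0.5189, -0.4603, 0.1997]
tool_rot: [3.139, 0.001, 1.251]
force: [0.2, 0.2, -1.2]
grip_width: 0.0699
finger_force: 0.0
```

```bash
python3 - <<'E'
from h import *
x=look("square_lid",(.518,-.4605),.06)
go(.357,-.284,.2)
E
```

```text
square_lid [0.519, -0.4613, -0.3214] cost 0.017 px [255. 185.]
at [ 0.5183 -0.4596  0.1976] yaw 1.251 shift [0.116, -0.2083, -0.0021] twist 0 t 22.72
```

Now the large lid.

Call:
{"method": "carry_out", "body": {
  "rows": [
    [[0.116,-0.208,0,0],[0.116,-0.208,0,0],[0.116,-0.208,0,0],[0.116,-0.208,0,0],[0.116,-0.208,0,0],[0.116,-0.208,0,0],[0.116,-0.208,0,0],[0.116,-0.208,0,0],[0.116,-0.208,0,0],[0.116,-0.208,0,0]]
  ]
}}

```text
clock: 23.55
position: [0.3579, -0.285, 0.1981]
tool_rot: [-3.141, 0.001, 1.251]
force: [-0.4, -0.2, -0.5]
grip_width: 0.07
finger_force: 0.0
```

```bash
python3 - <<'E'
from h import *
for i in range(3):
    x=look("large_round_lid",(.357,-.284))
    if x is not None: go(x[0],x[1],.03);break
E
```

```text
large_round_lid [0.356, -0.284, 0.1374] cost 0.021 px [256. 169.]
at [ 0.3578 -0.285   0.1981] yaw 1.251 shift [0.0005, -0.0018, 0.1681] twist 0 t 23.65
```

Call:
{"method": "carry_out", "body": {
  "rows": [
    [[0.0005,-0.002,0.04,0],[0.0005,-0.002,0.08,0],[0.0005,-0.002,0.12,0],[0.0005,-0.002,0.15,0],[0.0005,-0.002,0.162,0],[0.0005,-0.002,0.168,0],[0.0005,-0.002,0.168,0],[0.0005,-0.002,0.168,0]]
  ]
}}

```text
clock: 24.32
position: [0.3559, -0.2838, 0.0308]
tool_rot: [3.141, 0.0, 1.25]
force: [0.4, -0.5, 0.1]
grip_width: 0.0701
finger_force: 0.0
```

Call:
{"method": "carry_out", "body": {
  "rows": [
    [[0,0,0,0],[0,0,0,0],[0,0,0,0],[0,0,0,0],[0,0,0,0],[0,0,0,0],[0,0,0,0],[0,0,0,0]]
  ],
  "grip": 0.0
}}

```text
clock: 24.98
position: [0.3563, -0.2835, 0.0313]
tool_rot: [3.14, 0.0, 1.251]
force: [-0.8, 0.7, 13.8]
grip_width: 0.0288
finger_force: 28.6
```

Call:
{"method": "carry_out", "body": {
  "rows": [
    [[0,0,-0.02,0],[0,0,-0.06,0],[0,0,-0.1,0],[0,0,-0.14,0],[0,0,-0.17,0],[0,0,-0.17,0],[0,0,-0.17,0],[0,0,-0.17,0]]
  ]
}}

```text
clock: 25.65
position: [0.3557, -0.2829, 0.2002]
tool_rot: [3.142, -0.0, 1.251]
force: [-0.3, 0.1, -2.3]
grip_width: 0.0288
finger_force: 30.8
```

```bash
python3 -c "
from h import *
go(.472,-.102,.2)"
```

```text
at [ 0.3557 -0.2829  0.2002] yaw 1.251 shift [0.2083, 0.0536, 0.0003] twist 0 t 25.65
```

Call:
{"method": "carry_out", "body": {
  "rows": [
    [[0.208,0.0535,0,0],[0.208,0.0535,0,0],[0.208,0.0535,0,0],[0.208,0.0535,0,0],[0.208,0.0535,0,0],[0.208,0.0535,0,0],[0.208,0.0535,0,0],[0.208,0.0535,0.03,0],[0.208,0.0535,0.06,0],[0.208,0.0535,0.08,0],[0.208,0.0535,0.08,0],[0.208,0.0535,0.08,0]]
  ]
}}

```text
clock: 26.65
position: [0.4707, -0.1036, 0.1197]
tool_rot: [-3.139, 0.001, 1.249]
force: [0.1, -0.5, -1.3]
grip_width: 0.029
finger_force: 30.6
```

```bash
python3 -c "
from h import *
go(.472,-.102,.1013)"
```

```text
at [ 0.4707 -0.1036  0.1197] yaw 1.249 shift [0.002, 0.0008, 0.0184] twist 0 t 26.65
```

Call:
{"method": "carry_out", "body": {
  "rows": [
    [[0.001,0.001,0.003,0],[0.001,0.001,0.006,0],[0.001,0.001,0.009,0],[0.001,0.001,0.012,0],[0.001,0.001,0.015,0],[0.001,0.001,0.017,0],[0.001,0.001,0.017,0],[0.001,0.001,0.017,0]]
  ]
}}

```text
clock: 27.32
position: [0.4732, -0.1021, 0.1034]
tool_rot: [-3.141, 0.0, 1.251]
force: [-0.5, -0.5, -1.9]
grip_width: 0.0287
finger_force: 30.6
```

Call:
{"method": "carry_out", "body": {
  "rows": [
    [[0,0,0.001,0],[0,0,0.002,0],[0,0,0.002,0]]
  ]
}}

```text
clock: 27.57
position: [0.4733, -0.1021, 0.1015]
tool_rot: [3.141, 0.0, 1.251]
force: [0.6, -0.1, -2.4]
grip_width: 0.0287
finger_force: 30.7
```

Call:
{"method": "carry_out", "body": {
  "rows": [
    [[0,0,0.001,0],[0,0,0.0015,0],[0,0,0.0015,0]]
  ]
}}

```text
clock: 27.82
position: [0.4734, -0.1021, 0.1012]
tool_rot: [3.141, -0.001, 1.251]
force: [-9.4, 2.3, 35.5]
grip_width: 0.0291
finger_force: 34.2
```

Call:
{"method": "carry_out", "body": {
  "rows": [
    [[0,0,-0.001,0],[0,0,-0.001,0]]
  ]
}}

```text
clock: 27.98
position: [0.4734, -0.1021, 0.1014]
tool_rot: [3.141, -0.0, 1.251]
force: [-2.7, 0.2, 13.1]
grip_width: 0.0288
finger_force: 31.8
```

Call:
{"method": "carry_out", "body": {
  "rows": [
    [[0,0,0,0],[0,0,0,0],[0,0,0,0],[0,0,0,0]]
  ],
  "grip": 0.07
}}

```text
clock: 28.32
position: [0.4732, -0.1021, 0.1009]
tool_rot: [-3.141, 0.0, 1.251]
force: [-0.1, -0.2, -0.1]
grip_width: 0.0704
finger_force: 0.0
```

Call:
{"method": "carry_out", "body": {
  "rows": [
    [[0,0,-0.02,0],[0,0,-0.05,0],[0,0,-0.09,0],[0,0,-0.12,0],[0,0,-0.12,0],[-0.02,0.04,-0.15,0],[-0.04,-0.04,-0.2,0],[-0.04,-0.08,-0.2,0]]
  ]
}}

```text
clock: 28.98
position: [0.4276, -0.123, 0.2848]
tool_rot: [-3.142, 0.003, 1.249]
force: [-1.2, 0.6, 0.8]
grip_width: 0.0699
finger_force: 0.0
```

```bash
python3 - <<'E'
from h import *
go(.36,.45,.3)
E
```

```text
at [ 0.4276 -0.123   0.2848] yaw 1.249 shift [0.5223, -0.2451, -0.0169] twist 0 t 28.98
```

Call:
{"method": "carry_out", "body": {
  "rows": [
    [[0.522,-0.245,0,0],[0.522,-0.245,0,0],[0.522,-0.245,0,0],[0.522,-0.245,0,0],[0.522,-0.245,0,0],[0.522,-0.245,0,0],[0.522,-0.245,0,0],[0.522,-0.245,0,0],[0.522,-0.245,0,0],[0.522,-0.245,0,0],[0.522,-0.245,0,0],[0.522,-0.245,0,0]]
  ]
}}

```text
clock: 29.98
position: [0.366, 0.3773, 0.2844]
tool_rot: [-3.141, -0.0, 1.251]
force: [1.0, -0.1, 0.8]
grip_width: 0.0702
finger_force: 0.0
```

```bash
python3 - <<'E'
from h import *
P={"large_round":(.4725,-.102,.07),"small_round":(.6465,-.188,.064),"square":(.5185,-.461,.06),"oblong":(.6405,.1875,.05)}
t=bot.grab_frame("top");s=bot.grab_frame("scene")
for k,(x,y,z) in P.items():
    for nm,f in(("top",t),("scene",s)):
        m=region(f,k+"_lid",proj(f,np.array([[x,y,z+.02]]))[0])
        r=fit(k+"_lid",[(f,m)],(x,y),z) if m is not None else None
        print(k,nm,r and (r[0].round(4).tolist(),round(r[1],3)))
cv2.imwrite("pics/s9.png",cv2.resize(s["pixels"][120:330,60:390,::-1],(792,504),interpolation=2))
E
```

```text
large_round top ([0.4711, -0.1013, 0.0576], np.float64(0.044))
large_round scene ([0.4781, -0.1047, 0.0799], np.float64(0.066))
small_round top ([0.6449, -0.1855, 0.1068], np.float64(0.073))
small_round scene ([0.6483, -0.1888, 0.0171], np.float64(0.034))
square top None
square scene ([0.5202, -0.4629, 1.2558], np.float64(0.079))
oblong top ([0.6385, 0.1893, -0.5749], np.float64(0.065))
oblong scene ([0.6403, 0.1848, 2.5655], np.float64(0.054))
```

View pics/s9.png

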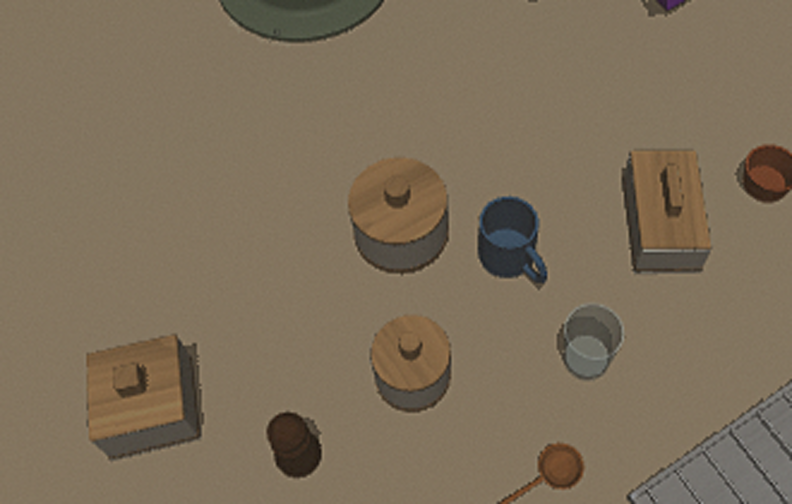

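All four lids sit flat and flush on their tubs: large (398,200), small (410,352), square (135,395) and oblong (668,200). The mug and glass are upright, so I hand in.

```bash
python3 -c "
from workcell import bot
print(bot.job_done())"
```

```text
the job is handed in; nothing more can be done
None
```

All four bamboo lids are on their own containers, flat and all the way down as far as the last camera views and contact forces show, with the mug and glass still standing; I handed the job in at about 30 s of the 112 s allowed, and no verdict was returned.

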